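Snap the retaining clip onto the polishing spindle and test the limit switch

ROBOT

A 6-joint arm with a two-finger parallel gripper is mounted at the origin on the work surface. World frame = base frame: x ahead of the robot, y to its left, z up, the work surface at z = 0. Lengths are in m, angles in rad, forces in N, time in s.
With the tool pointing down it reaches from about 0.25 to 0.725 m from the base axis. Payload 4 kg.
Tool frame: the origin (TCP) lies midway between the tips of the shut fingers; the grasp point (between the pads) lies 19 mm behind it; x points along the fingers, y is the direction in which the jaws open and shut, and the axes are right-handed (so a half turn about x gives the same grasp; the last joint's range is limited). The gripper opens to 85 mm and grips with 20 to 120 N. Pads are 22 mm wide; open, the fingers measure 114 mm over their backs; the gripper's body (76 mm by 85 mm) begins 54 mm behind the grasp point. The pads swing forward as they close: fully open they stand 13 mm farther back than shut.
Start: joints at [-1.208, 0.241, 0.005, 1.335, 0, 1.571], TCP at [0.177, -0.467, 0.231] pointing down, gripper open.
Joint ranges: [-2.72, 2.72], [-1.05, 1.87], [-1.09, 1.28], [-1.99, 2.15], [-1.42, 1.44], [-3.14, 3.14]. Speed limits (rad/s): [2.79, 2.79, 3.14, 3.14, 3.14, 3.14].

INTERFACE

Orientations are given as a rotation vector (axis times angle).
In Python, from cell import robot gives the robot as it stands.
- The arm moves only by the tool apply_moves, never from a script. Its argument "motion" is a list of rows, each an object with "grip": the finger opening in m, from 0 to 0.0854; "xyz": the shift along the tool's x, y, z in m, a list of three; "turn": the turn about the tool's x in degrees. In form: [{"grip": grip, "xyz": [tx, ty, tz], "turn": turn}, ...]. A call has 1 to 12 rows; each row is the pose to reach, as a shift and turn from the pose commanded when the call began, along the tool's axes at that moment; what a row does not reach only later rows make up. A row lasts 1/10 s, in which the tool goes at most 50 mm and 8.59 degrees, less where a joint would pass 70% of its speed; a pose out of reach is approached as far as the arm can. A call with a gripper value outside its range is refused whole. The fingers move at their own pace and stop on an object; the grip force is fixed at half the most. Time passes only in rows, so rows that repeat a pose let the fingers close. It gives the time, the measured TCP pose, the force and the opening at its end, in the units of the state.
- robot.state(): the state, without advancing time (a new reading comes with each control period).
- robot.get_image(name): name is "scene" or "top" or "wrist"; returns the picture (384x512x3 uint8, red, green, blue); there is no depth.
- robot.calibration(name): a dict with "mtx" (3x3 intrinsics, pixels), "T" (4x4, takes a point from camera to world coordinates). Camera axes: x right, y down, z forward; pixel columns grow to the right and rows downward; lengths in m; the calibration is good to about 2 mm. A picture is of the moment at which its call begins: read the wrist's pose just before it. calibration takes no time and is no camera call; for the wrist camera it gives the pose at the moment of the call.
- robot.job_done(): hands the job in, once; it reports no verdict.
The state is a dict: "time": time; "qpos": joint angles; "joint_velocities": joint speeds; "tau": joint torques, N m; "eef_pos": TCP position; "eef_rot": TCP orientation; "contact_force": force on the tool from outside, world axes, zero at the start; "torque": the same for the moment, N m; "opening": finger opening in m.
Only numpy, scipy, OpenCV 4.12 (cv2) and the standard library are available. Lean on these libraries where they do the work, as an engineer would, in place of code of your own. Each camera call takes 0.05 s, during which the arm holds its last target.

TASK

Take the fork tool from the rubber mat and use it, not the fingers, to push the split clip along the plate sideways into the groove of the upright spindle until it snaps in, then lay the fork flat on the mat again without dropping it. After that, with the empty gripper, push the roller lever of the limit switch over until it clicks and let it spring back. Leave the copper parts and the polishing bar where they are.

Things in the scene. Friction and masses are not known exactly. Their poses are not given: they have to be found in the camera images.
- station: Fixed wheel station, 185 x 150 mm: dark base, grey abrasive wheel (150 mm across), above it a dark steel plate (108 mm wide, top 60 mm above the bench, reaching 105 mm behind the spindle axis and 40 mm beyond) and an upright steel spindle, top 109 mm above the bench. Origin on the bench under the spindle axis; x level, the way the clip is pushed; z up.
- groove (a point): Foot of the spindle's groove, on its axis, at the plate's top. Groove 28 mm across and 13 mm high, under a head 40 mm across. Two low aluminium rails on the plate (8 mm high, inner faces 44 mm either side of the axis, from 105 to 20 mm before it) guide the clip.
- clip: Loose split steel clip, 10 mm thick, 74 mm wide, 96 mm long, flat on the plate between the rails, mouth towards the spindle. Origin at its underside in the middle of its eye; x points out of the mouth, z up; two sprung jaws reach to x = 25 mm. It starts with its eye 35 to 50 mm short of the spindle axis. Snapped in, its eye is on the axis with 2 to 3 mm of play; a stop lies 2 mm past it.
- clip_back (a point): Middle of the rear face of the clip's 74 mm wide back bar, 30 mm behind the eye; push on the bar here. A tab 20 mm wide sticks out 19 mm behind it. The jaws meet the groove with the eye 23 mm short, are widest at 13 mm short, then snap shut and draw in. Groove and jaws are greased; it takes about 10 to 15 N.
- clip_jaw_left (a joint): Opening of the clip's left (+y) jaw, rad: 0 at rest, about 0.08 when spread by the groove; springs back.
- clip_jaw_right (a joint): Opening of the clip's right (-y) jaw, rad: 0 at rest, about 0.08 when spread by the groove; springs back.
- fork: Loose fork tool, 160 mm long, 0.2 to 0.3 kg: wooden handle, steel two-pronged head, lying flat on the mat. Origin at the underside below the middle of the handle; x points along it to the prongs, z up. Handle 24 mm wide, 26 mm high, from x = -60 to 58 mm; head 60 mm wide, 14 mm high, from x = 56 to 100 mm. Underside of handle and prongs is one plane.
- fork_tips (a point): Midway between the two prong tips, at the underside, 100 mm from the fork's origin. Prongs 16 mm wide with a gap of 28 mm, 28 mm deep, between them: the gap takes the clip's tab and the tips bear on the clip's back bar.
- mat: Fixed black rubber mat, 220 x 130 x 4 mm, on one side of the station. Origin at the centre of its underside, on the bench; x along its length.
- switch: Fixed roller-lever limit switch on the other side of the station from the mat: grey box 50 x 44 mm, top 80 mm above the bench, foot 80 x 90 mm. Origin on the bench under the foot's centre; x is the way the lever is to be pushed, z up. Lever pivot at x = 0, y = -12 mm, z = 60 mm, axis along y. The box lies beside the lever, y = -8 to 36 mm, below the roller.
- roller (a point): Centre of the black roller (26 mm diameter, 18 mm wide) at the lever's end, 85 mm from the pivot; at rest straight above it, 145 mm above the bench.
- switch_lever (a joint): Lever angle, rad: 0 upright at rest; grows as the roller is pushed towards the switch's +x; it clicks at 0.5; stop at 1.0. The spring takes 1 N at the roller to start and about 5 N at 0.6 rad, and returns the lever to 0 when let go.
- copper_cone: Bystander: solid copper cone frustum, 98 mm across the top, 66 mm high. Origin at the centre of its underside. Leave alone.
- copper_cup: Bystander: copper cylinder 70 mm across, 50 mm high. Origin at the centre of its underside. Leave alone.
- compound_bar: Bystander: brown bar of polishing compound, 50 x 130 x 40 mm. Origin at the centre of its underside. Leave alone.
Things that resemble listed ones, but are neither listed nor needed, are in the scene too. Leave any blue look-alike of the switch alone. Of the things that look like the fork, the larger one is meant.

How it is judged:
On the way, in this order (a step that is already met when the one before it is completed fails the run):
1. the fork is lifted off the mat in the gripper (height (world z) of fork above 0.03 m and contact force between the fingers and fork above 1 N), for 0.1 s.
2. the fork, pressing on the clip, spreads its jaws on the groove (contact force between fork and clip above 1 N and value of joint each of clip_jaw_left, clip_jaw_right above 0.03 rad).
3. the clip has snapped into the groove (x of clip in the frame of station between -0.006 and 0.005 m and y of clip in the frame of station between -0.005 and 0.005 m and z of clip in the frame of station between 0.055 and 0.068 m and value of joint each of clip_jaw_left, clip_jaw_right below 0.03 rad), for 0.2 s.
4. the fork lies flat on the mat, let go (x of fork in the frame of mat between -0.11 and 0.11 m and y of fork in the frame of mat between -0.065 and 0.065 m and z of fork in the frame of mat below 0.012 m and angle between fork's own z axis and vertical below 0.12 rad and contact force between the fingers and fork below 0.1 N), for 0.2 s.
5. the empty fingers push the switch lever until it clicks (value of joint switch_lever above 0.5 rad and contact force between the fingers and switch above 0.2 N), for 0.05 s.
At the end, for the whole second after the job is handed in: Clip snapped in: eye within -6 to +5 mm along the push and 5 mm across of the spindle axis, on the plate, jaws under 0.03 rad. Fork let go, flat on the mat (tilt under 0.12 rad, origin inside its outline). Lever within 0.06 rad of upright. Fork and clip at rest (under 20 mm/s) (all of step 3 and all of step 4 and value of joint switch_lever below 0.06 rad and linear speed of each of fork, clip below 0.02 m/s); the robot touches nothing.
It fails at once if the fingers touch the clip (only the fork may) (contact force between the fingers and clip above 0.3 N).
It fails at once if the fork is dropped: in the air, more than 20 mm up, with nothing touching it (height (world z) of fork above 0.02 m and contact force between fork and anything else below 0.01 N).
It fails at once if the lever is clicked before the clip is in the groove (value of joint switch_lever above 0.5 rad and not (x of clip in the frame of station between -0.006 and 0.005 m and y of clip in the frame of station between -0.005 and 0.005 m and z of clip in the frame of station between 0.055 and 0.068 m and value of joint each of clip_jaw_left, clip_jaw_right below 0.03 rad)).
It fails at once if a copper part or the polishing bar is moved by more than 20 mm (distance of any of copper_cone, copper_cup, compound_bar from where it was at the start of the episode above 0.02 m).
It also fails if it takes over 61 s, if anything falls off the work surface, if the arm or the gripper's body presses on something with over 40 N, if the wrist force passes 120 N, or if a joint passes its speed limit or range.

## Working session

There is one attempt and no reset: what is moved stays moved. The work goes in short steps, Python scripts to look and compute and a tool call to move; the robot and the scene stay as the last step left them, time stands still between calls to the robot, and variables do not carry over. Pictures are saved under pics/ and viewed, and the job is handed in when it is done.

Besides the shell and the picture viewer there is one more tool, called after ">>>" as name(argument=value, ...) on one line, values as JSON. apply_moves: Moves the arm, as the interface text tells. Its arguments: {"type":"object","properties":{"motion":{"type":"array"}},"required":["motion"]}

```bash
ls; mkdir -p pics
python3 - <<'E'
from cell import robot
import cv2
for n in ("scene","top","wrist"):
    im=robot.get_image(n); cv2.imwrite(f"pics/{n}0.png",im[:,:,::-1])
    c=robot.calibration(n); print(n,c["mtx"],c["T"])
print(robot.state())
E
```

```text
pics
scene [[422.84824002   0.         254.40752552]
 [  0.         422.84824002 189.42692318]
 [  0.           0.           1.        ]] [[ 0.13342072  0.84608918 -0.51607365  1.13964303]
 [ 0.99100924 -0.11914198  0.06087587 -0.07777321]
 [-0.00997962 -0.51955586 -0.85437821  1.11762242]
 [ 0.          0.          0.          1.        ]]
top [[448.22208081   0.         260.47211164]
 [  0.         448.22208081 198.78190099]
 [  0.           0.           1.        ]] [[-0.01902956 -0.98147196  0.1906585   0.30251541]
 [-0.99967134  0.021954    0.01323795 -0.01509122]
 [-0.01717839 -0.19034392 -0.98156716  1.30416205]
 [ 0.          0.          0.          1.        ]]
wrist [[292.25990192   0.         252.91239578]
 [  0.         292.25990192 193.9591436 ]
 [  0.           0.           1.        ]] [[ 0.35490575 -0.88432381 -0.30333697  0.25594962]
 [-0.93490118 -0.33615613 -0.11383688 -0.43718215]
 [-0.00129992  0.32399146 -0.94605911  0.37285998]
 [ 0.          0.          0.          1.        ]]
{'time': 0.15, 'qpos': array([-1.20802069e+00,  2.41255629e-01,  4.03537657e-03,  1.33521496e+00,
        1.23759697e-05,  1.57077738e+00]), 'joint_velocities': array([-0.00083883, -0.00144453,  0.00414993,  0.000134  ,  0.00013201,
       -0.00035787]), 'tau': array([ 4.22356870e-04, -3.72635400e+01,  2.52638304e+01,  1.23347048e-02,
        3.35619950e-05,  1.71661714e-06]), 'eef_pos': array([ 0.17726682, -0.46700329,  0.23061027]), 'eef_rot': array([ 2.02396192,  0.37293641, -2.02454529]), 'contact_force': array([ 0.10807418, -0.24157654,  0.8025247 ]), 'torque': array([-0.00373774, -0.02559558, -0.00394222]), 'opening': 0.085519561190121}
```

View pics/scene0.png

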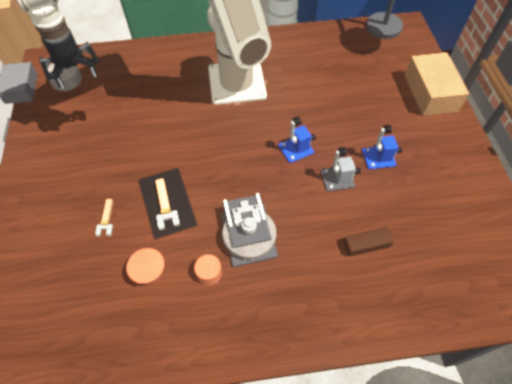

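View pics/top0.png

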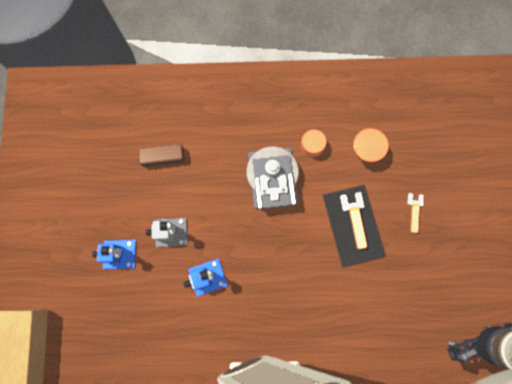

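View pics/wrist0.png

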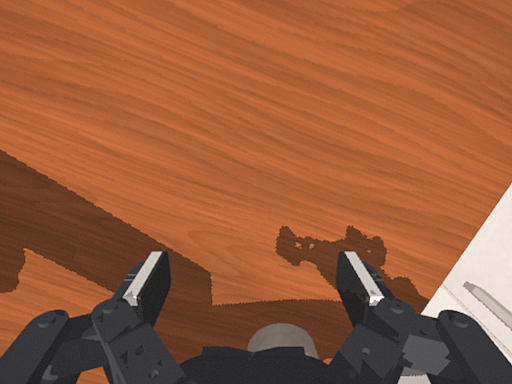

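The larger fork is the one on the mat (top 355,220). The small look-alike lies off the mat at (416,212). The grey switch is at (170,232), and its blue look-alikes are at (117,254) and (207,278). I'll enlarge these to confirm.

```bash
cat > h.py <<'E'
import numpy as np, cv2
CAL={}
def cal(n):
    from cell import robot
    c=robot.calibration(n); return c["mtx"],c["T"]
def ray(n,u,v,c=None):
    K,T=c or cal(n)
    d=T[:3,:3]@np.linalg.inv(K)@np.array([u,v,1.]); return T[:3,3],d
def plane(n,u,v,z,c=None):
    o,d=ray(n,u,v,c); return o+d*(z-o[2])/d[2]
def proj(n,p,c=None):
    K,T=c or cal(n); q=np.linalg.inv(T)@np.append(p,1); q=K@q[:3]; return q[:2]/q[2]
def tri(r1,r2):
    (a,d),(b,e)=r1,r2
    d=d/np.linalg.norm(d);e=e/np.linalg.norm(e)
    s=np.linalg.lstsq(np.c_[d,-e],b-a,rcond=None)[0]
    p,q=a+s[0]*d,b+s[1]*e
    return (p+q)/2,np.linalg.norm(p-q)
E
python3 - <<'E'
import cv2,numpy as np
t=cv2.imread("pics/top0.png"); s=cv2.imread("pics/scene0.png")
a=cv2.resize(t[130:275,230:400],None,fx=4.5,fy=4,interpolation=cv2.INTER_CUBIC)
cv2.imwrite("pics/a.png",cv2.resize(t[130:275,230:400],None,fx=4,fy=4,interpolation=cv2.INTER_CUBIC))
cv2.imwrite("pics/b.png",cv2.resize(t[200:300,80:240],None,fx=5,fy=5,interpolation=cv2.INTER_CUBIC))
cv2.imwrite("pics/c.png",cv2.resize(s[110:200,270:410],None,fx=5,fy=5,interpolation=cv2.INTER_CUBIC))
cv2.imwrite("pics/d.png",cv2.resize(s[160:275,130:290],None,fx=5,fy=5,interpolation=cv2.INTER_CUBIC))
E
```

```text
(no output)
```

View pics/a.png

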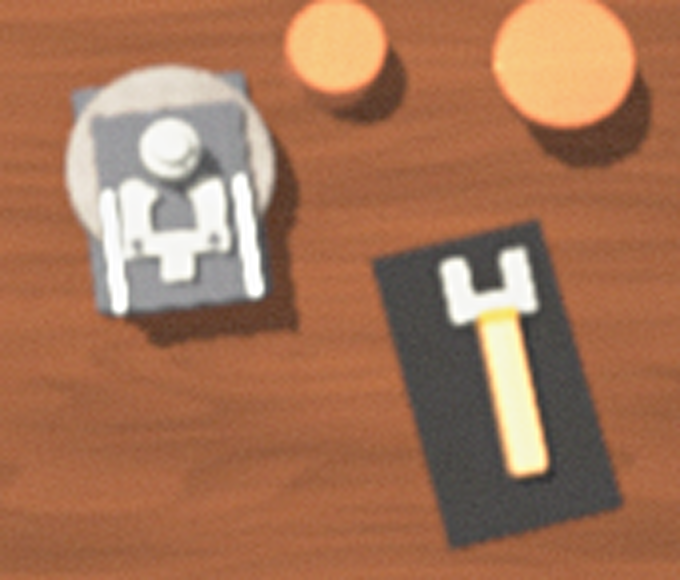

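View pics/b.png

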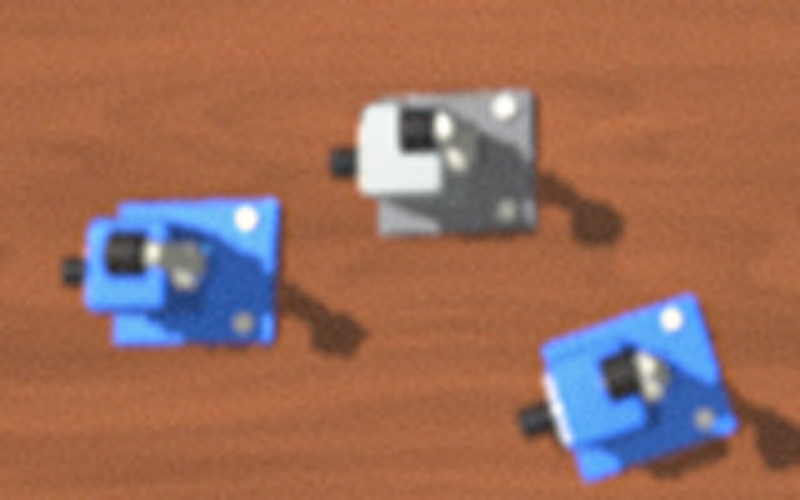

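View pics/c.png

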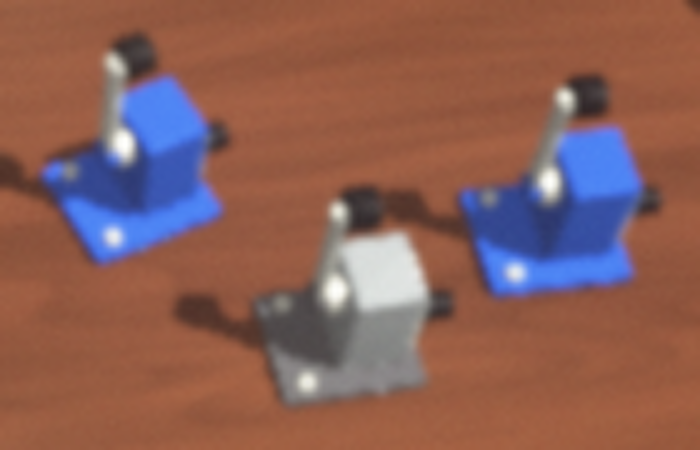

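View pics/d.png

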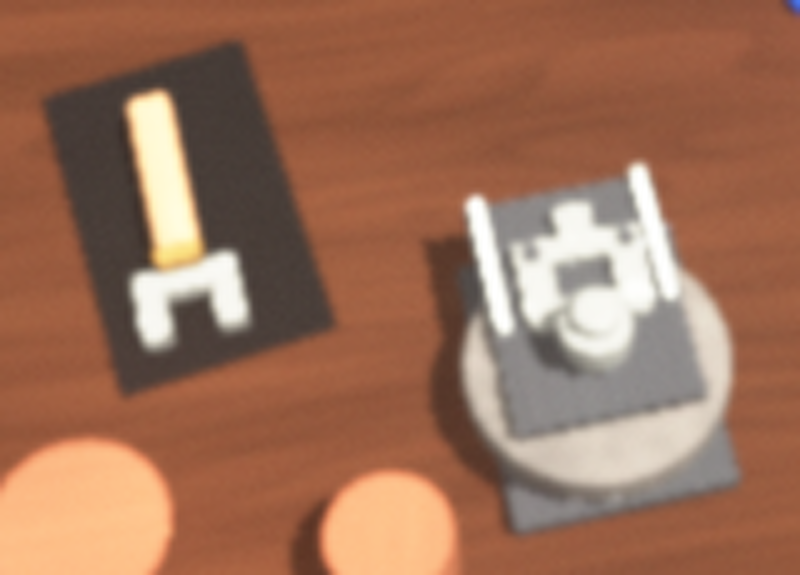

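```bash
cat > m.py <<'E'
import cv2,numpy as np
from h import *
from scipy.spatial.transform import Rotation as R
from cell import robot
c={n:cal(n) for n in("top","scene")}
im={n:cv2.imread(f"pics/{n}0.png") for n in c}
def blob(n,mask,roi,z,name):
    x0,y0,x1,y1=roi; m=np.zeros_like(mask); m[y0:y1,x0:x1]=mask[y0:y1,x0:x1]
    cs,_=cv2.findContours(m,cv2.RETR_EXTERNAL,cv2.CHAIN_APPROX_NONE)
    k=max(cs,key=cv2.contourArea)
    P=np.array([plane(n,u,v,z,c[n])[:2] for u,v in k[:,0,:]]).astype(np.float32)
    (cx,cy),(w,h),a=cv2.minAreaRect(P*1000)
    bx=cv2.boxPoints(((cx,cy),(w,h),a))
    e=bx[1]-bx[0]; f=bx[2]-bx[1]
    if np.linalg.norm(f)>np.linalg.norm(e): e=f
    print(name,n,"c %.1f %.1f size %.1f %.1f longdir %.2f deg"%(cx,cy,w,h,np.degrees(np.arctan2(e[1],e[0]))), "cent",P.mean(0)*1000, cv2.contourArea(k))
    return k
for n,rm,rf in (("top",(318,180,390,272),(335,185,375,255)),("scene",(135,165,200,240),(150,174,182,232))):
    hsv=cv2.cvtColor(im[n],cv2.COLOR_BGR2HSV); 
    dark=((hsv[...,2]<90)&(hsv[...,1]<90)).astype(np.uint8)*255
    bright=(hsv[...,2]>140).astype(np.uint8)*255
    wood=((hsv[...,2]>140)&(hsv[...,1]>60)).astype(np.uint8)*255
    steel=((hsv[...,2]>140)&(hsv[...,1]<60)).astype(np.uint8)*255
    blob(n,cv2.morphologyEx(dark|bright,cv2.MORPH_CLOSE,np.ones((3,3))),rm,0.004,"mat")
    blob(n,wood,rf,0.030,"handle"); blob(n,steel,rf,0.018,"head"); 
print(R.from_rotvec(robot.state()['eef_rot']).as_matrix().round(4))
E
python3 m.py
```

```text
mat top c 472.2 -268.8 size 210.0 271.5 longdir -2.49 deg cent [ 471.40982 -266.81784] 6461.0
handle top c 460.7 -272.4 size 120.8 32.8 longdir 8.07 deg cent [ 460.69107 -273.2164 ] 414.0
head top c 540.2 -263.0 size 48.8 64.8 longdir -82.43 deg cent [ 539.426   -263.44266] 228.5
mat scene c 466.6 -272.1 size 204.9 274.8 longdir -3.77 deg cent [ 460.40155 -274.6029 ] 4659.5
handle scene c 463.8 -275.7 size 126.6 30.9 longdir 7.43 deg cent [ 465.4183 -275.9073] 317.5
head scene c 541.7 -265.0 size 52.8 64.7 longdir -81.68 deg cent [ 540.68665 -265.00833] 231.5
[[-6.000e-04  3.549e-01 -9.349e-01]
 [ 1.500e-03 -9.349e-01 -3.549e-01]
 [-1.000e+00 -1.600e-03 -0.000e+00]]
```

Run:
```python
from h import *
c={n:cal(n) for n in("top","scene")}
T=lambda a,b:(a/4+230-.375,b/4+130-.375)
S=lambda a,b:(a/5+130-.4,b/5+160-.4)
for nm,t,s,z in (("spindle",(171,146),(597,318),.109),("railLrear",(120,310),(638,168),.068),("railRrear",(256,293),(477,200),.068),
 ("railLfront",(108,192),(670,297),.068),("railRfront",(241,178),(505,330),.068),
 ("tabrear",(179,281),(571,204),.07),("barL",(126,250),(630,225),.07),("barR",(229,248),(518,240),.07)):
    p,e=tri(ray("top",*T(*t),c["top"]),ray("scene",*S(*s),c["scene"]))
    print(nm,"top",plane("top",*T(*t),z,c["top"])[:2]*1e3,"scene",plane("scene",*S(*s),z,c["scene"])[:2]*1e3,"tri",p*1e3,e*1e3)
B=lambda a,b:(a/5+80-.4,b/5+200-.4)
C=lambda a,b:(a/5+270-.4,b/5+110-.4)
for nm,t,s,z in (("roller",(418,130),(362,208),.145),("lev end",(443,126),(340,212),.145),("bolt1",(504,106),(307,382),.01),("bolt2",(508,210),(280,303),.01)):
    p,e=tri(ray("top",*B(*t),c["top"]),ray("scene",*C(*s),c["scene"]))
    print(nm,"top",plane("top",*B(*t),z,c["top"])[:2]*1e3,"scene",plane("scene",*C(*s),z,c["scene"])[:2]*1e3,"tri",p*1e3,e*1e3)
```

```text
spindle top [625.53023508 -33.49555125] scene [632.70991874 -34.21166467] tri [628.03883978 -33.72428375  99.69370988] 0.17135517246822127
railLrear top [518.89016918   4.40460787] scene [519.40593766   3.30207328] tri [518.98084116   3.88987613  67.22478372] 1.0572740607276718
railRrear top [528.87231362 -91.05385973] scene [527.69890683 -90.99554831] tri [528.59169717 -90.96806639  69.53003169] 0.016458822493056746
railLfront top [603.97995224  11.32679524] scene [604.77816252   9.51034752] tri [604.20135695  10.48426479  66.76427754] 1.7436516590147781
railRfront top [611.99536138 -83.17529694] scene [612.4075669  -83.74758369] tri [612.13001875 -83.47988182  67.40157459] 0.5436663907416961
tabrear top [538.24653978 -37.34383963] scene [538.96483402 -38.01845766] tri [538.41505517 -37.67122899  69.00038822] 0.6203483965016362
barL top [561.26916324  -0.64622653] scene [557.25907868  -6.5012095 ] tri [560.04400995  -3.75828875  74.6880946 ] 6.131207400214854
barR top [561.06659611 -73.04730039] scene [558.08431183 -70.53682581] tri [560.27469925 -71.70840954  74.1276879 ] 2.2935023962571743
roller top [461.95388666 256.17441823] scene [460.85962021 254.97452252] tri [461.68390314 255.23080381 146.22235015] 1.2907491615581586
lev end top [463.78197219 243.09997986] scene [461.85095566 241.96600971] tri [463.37051715 241.92956668 147.21806199] 1.330551645442228
bolt1 top [493.58418495 237.62545694] scene [491.21839577 235.99411512] tri [492.99753629 236.08935823  13.04624665] 1.8605551366376663
bolt2 top [432.70290122 234.38417823] scene [431.66389029 232.44367833] tri [432.44291405 233.12988945  11.2383218 ] 2.0078535451923285
```

```bash
cat >> h.py <<'E'
from scipy.spatial.transform import Rotation as R
def shift(target,yawy):
    """tool-axis shift in m to bring TCP to target, turn to make tool y point at world yaw yawy deg"""
    from cell import robot
    s=robot.state(); M=R.from_rotvec(s['eef_rot']).as_matrix()
    d=M.T@(np.array(target)-s['eef_pos'])
    cur=np.degrees(np.arctan2(M[1,1],M[0,1])); t=(cur-yawy+180)%360-180
    print("t",s['time'],"pos",s['eef_pos'].round(4),"yaw y %.2f"%cur,"F",s['contact_force'].round(2),"open %.4f"%s['opening'])
    print("shift",d.round(4),"turn %.2f"%t)
E
python3 -c "
from h import *
shift([.462,-.274,.12],-82.4)"
```

```text
t 0.15 pos [ 0.1773 -0.467   0.2306] yaw y -69.21 F [ 0.11 -0.24  0.8 ] open 0.0855
shift [ 0.1107 -0.0792 -0.3347] turn 13.19
```

>>> apply_moves(motion=[{"grip": 0.085, "xyz": [0.015, -0.01, -0.042], "turn": 2}, {"grip": 0.085, "xyz": [0.03, -0.02, -0.084], "turn": 4}, {"grip": 0.085, "xyz": [0.044, -0.03, -0.126], "turn": 6}, {"grip": 0.085, "xyz": [0.058, -0.04, -0.168], "turn": 8}, {"grip": 0.085, "xyz": [0.072, -0.05, -0.21], "turn": 10}, {"grip": 0.085, "xyz": [0.086, -0.06, -0.252], "turn": 12}, {"grip": 0.085, "xyz": [0.1, -0.07, -0.294], "turn": 13.2}, {"grip": 0.085, "xyz": [0.111, -0.0792, -0.3347], "turn": 13.2}, {"grip": 0.085, "xyz": [0.111, -0.0792, -0.3347], "turn": 13.2}, {"grip": 0.085, "xyz": [0.111, -0.0792, -0.3347], "turn": 13.2}])

```text
time: 1.15
eef_pos: [0.4623, -0.2736, 0.1194]
eef_rot: [2.15, 0.146, -2.154]
contact_force: [-0.1, -1.1, -0.2]
opening: 0.0851
```

Run:
```python
from h import *
from cell import robot
im=robot.get_image("wrist"); cv2.imwrite("pics/w1.png",im[:,:,::-1])
K,T=cal("wrist"); np.savez("w1",K=K,T=T)
shift([.462,-.274,.12],-82.4)
```

```text
t 1.2 pos [ 0.4618 -0.2744  0.1199] yaw y -82.38 F [ 0.27  0.65 -0.8 ] open 0.0850
shift [-0.0001 -0.0004 -0.0002] turn 0.02
```

View pics/w1.png

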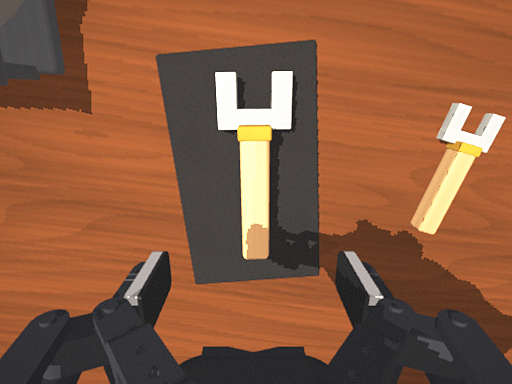

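The wrist view shows the larger fork on the mat: prong tips at (226,72) and (282,71), handle from (255,130) to (256,258). The smaller look-alike is at (460,165). I'll refine the fork pose from this view.

Run:
```python
from h import *
d=np.load("w1.npz"); c=(d["K"],d["T"])
im=cv2.imread("pics/w1.png"); hsv=cv2.cvtColor(im,cv2.COLOR_BGR2HSV)
steel=((hsv[...,2]>170)&(hsv[...,1]<40)).astype(np.uint8); steel[:60]=0;steel[140:]=0;steel[:,:205]=0;steel[:,305:]=0
k=max(cv2.findContours(steel,0,cv2.CHAIN_APPROX_NONE)[0],key=cv2.contourArea)
P=np.array([plane("wrist",u,v,.018,c)[:2] for u,v in k[:,0]],np.float32)*1000
r=cv2.minAreaRect(P); print("head",r)
for v in (150,180,210,240):
    row=(hsv[v,:,2]>110)&(hsv[v,:,1]>60); 
    u=np.where(hsv[v,200:315,2]>100)[0]+200
    print(v,u.min(),u.max(),plane("wrist",u.min()-.5,v,.03,c)[:2]*1e3,plane("wrist",u.max()+.5,v,.03,c)[:2]*1e3)
print(plane("wrist",256,258,.03,c)*1e3)
for p in ((158,55),(316,41),(196,283),(319,274)): print("mat",plane("wrist",*p,.004,c)[:2]*1e3)
```

```text
head ((539.820068359375, -264.3215026855469), (43.482601165771484, 60.209590911865234), 8.537017822265625)
150 239 269 [ 501.44444373 -257.18892055] [ 504.72787235 -281.71887298]
180 240 269 [ 476.8038692  -260.91754585] [ 480.09168199 -285.48054355]
210 241 268 [ 450.39043761 -264.91444085] [ 453.56941482 -288.66463872]
240 242 268 [ 422.00567695 -269.20963845] [ 425.18546907 -292.96624973]
[ 405.60915318 -284.45450947   30.        ]
mat [ 564.10296514 -183.56365213]
mat [ 590.81168683 -307.20265128]
mat [ 352.11702711 -228.89941474]
mat [ 379.8900047  -353.79825269]
```

```bash
python3 -c "
from h import *
shift([.463,-.2755,.009],-81.55)"
```

```text
t 1.2 pos [ 0.4618 -0.2744  0.1199] yaw y -82.38 F [ 0.27  0.65 -0.8 ] open 0.0850
shift [ 0.1109  0.0013 -0.0012] turn -0.83
```

>>> apply_moves(motion=[{"grip": 0.085, "xyz": [0.03, 0.0013, -0.001], "turn": -0.8}, {"grip": 0.085, "xyz": [0.06, 0.0013, -0.001], "turn": -0.8}, {"grip": 0.085, "xyz": [0.09, 0.0013, -0.001], "turn": -0.8}, {"grip": 0.085, "xyz": [0.111, 0.0013, -0.001], "turn": -0.8}, {"grip": 0.085, "xyz": [0.111, 0.0013, -0.001], "turn": -0.8}, {"grip": 0.01, "xyz": [0.111, 0.0013, -0.001], "turn": -0.8}, {"grip": 0.01, "xyz": [0.111, 0.0013, -0.001], "turn": -0.8}, {"grip": 0.01, "xyz": [0.111, 0.0013, -0.001], "turn": -0.8}, {"grip": 0.01, "xyz": [0.111, 0.0013, -0.001], "turn": -0.8}, {"grip": 0.01, "xyz": [0.111, 0.0013, -0.001], "turn": -0.8}, {"grip": 0.01, "xyz": [0.111, 0.0013, -0.001], "turn": -0.8}, {"grip": 0.01, "xyz": [0.111, 0.0013, -0.001], "turn": -0.8}])

```text
time: 2.4
eef_pos: [0.4643, -0.2763, 0.0107]
eef_rot: [2.147, 0.156, -2.143]
contact_force: [-1.0, -1.4, 5.8]
opening: 0.0229
```

>>> apply_moves(motion=[{"grip": 0.01, "xyz": [-0.01, 0, 0], "turn": 0}, {"grip": 0.01, "xyz": [-0.03, 0, 0], "turn": 0}, {"grip": 0.01, "xyz": [-0.06, 0, 0], "turn": 0}, {"grip": 0.01, "xyz": [-0.08, 0, 0], "turn": 0}, {"grip": 0.01, "xyz": [-0.1, 0, 0], "turn": 0}, {"grip": 0.01, "xyz": [-0.1, 0, 0], "turn": 0}, {"grip": 0.01, "xyz": [-0.1, 0, 0], "turn": 0}])

```text
time: 3.1
eef_pos: [0.4633, -0.2757, 0.1092]
eef_rot: [2.145, 0.157, -2.145]
contact_force: [0.3, -0.2, -2.3]
opening: 0.0224
```

Run:
```python
from h import *
from cell import robot
shift([.463,-.2755,.109],-81.55)
im=robot.get_image("wrist"); cv2.imwrite("pics/w2.png",im[:,:,::-1])
K,T=cal("wrist"); np.savez("w2",K=K,T=T)
s=robot.get_image("scene"); cv2.imwrite("pics/s2.png",cv2.resize(s[120:260,120:300,::-1],None,fx=4,fy=4))
```

```text
t 3.1 pos [ 0.4633 -0.2757  0.1092] yaw y -81.61 F [ 0.35 -0.24 -2.29] open 0.0224
shift [ 0.0002 -0.0002  0.0003] turn -0.06
```

View pics/w2.png

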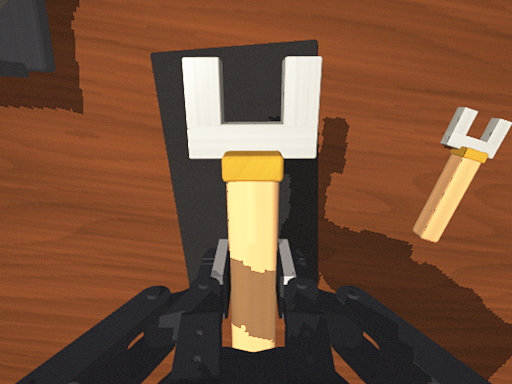

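View pics/s2.png

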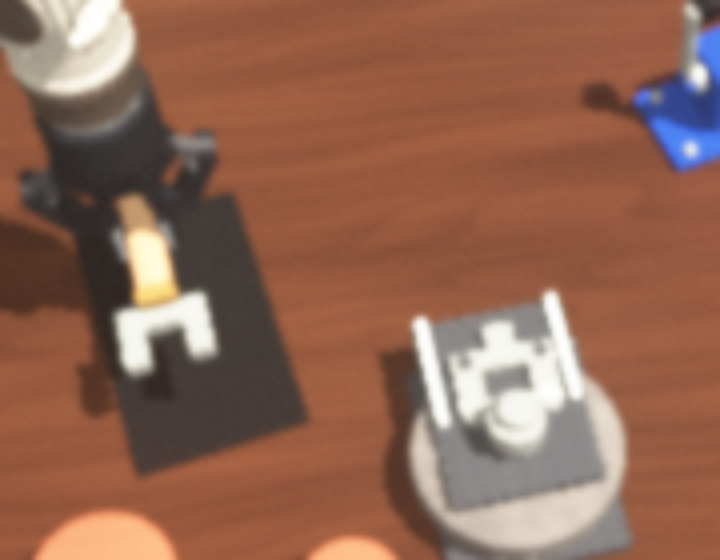

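The fork is held: prong tips at (183..219,57) and (285..321,57), handle between the pads. I'll check the droop from the apparent head size.

Run:
```python
from h import *
d=np.load("w2.npz"); c=(d["K"],d["T"])
z=.1163
Y=np.radians(8.4); f=np.array([np.cos(Y),np.sin(Y)]); l=np.array([-f[1],f[0]])
o=np.array([.4633,-.2757])
for p in ((183,58.5),(321,57),(189,158),(318,158)):
    q=plane("wrist",*p,z,c)[:2]-o; print(p,q@f*1e3,q@l*1e3)
```

```text
(183, 58.5) 97.53680157086295 30.056269088794327
(321, 57) 98.09843499893405 -27.678159512421548
(189, 158) 55.26528843839882 30.555760951198266
(318, 158) 55.26679590367125 -29.52221272678805
```

Run:
```python
import cv2
im=cv2.imread("pics/w2.png"); cv2.imwrite("pics/w2c.png",cv2.resize(im[45:190,175:330],None,fx=5,fy=5,interpolation=cv2.INTER_NEAREST)[:600*2,:775][:, :])
```

```text
(no output)
```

View pics/w2c.png

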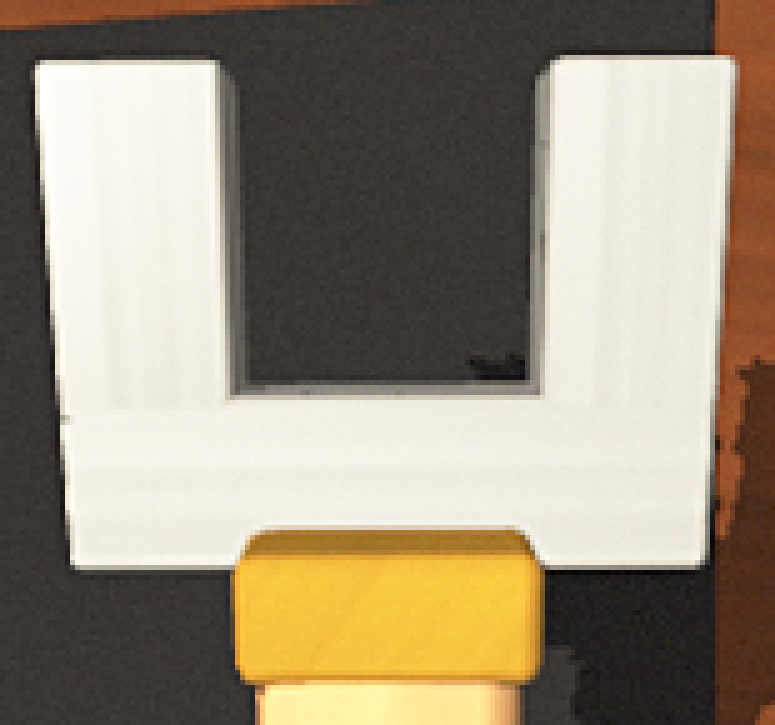

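```bash
cat > pnp.py <<'E'
from h import *
def fork(px,K,T):
    obj=np.array([[100,30,14],[100,14,14],[72,14,14],[56,30,14],[100,-30,14],[100,-14,14],[72,-14,14],[56,-30,14]],float)/1e3
    ok,r,t=cv2.solvePnP(obj,np.array(px,float),K,None,flags=cv2.SOLVEPNP_ITERATIVE)
    e=cv2.projectPoints(obj,r,t,K,None)[0][:,0]-px
    M=T[:3,:3]@cv2.Rodrigues(r)[0]; o=T[:3,:3]@t[:,0]+T[:3,3]
    print("fork origin",(o*1e3).round(1),"tips",((M@[.1,0,0]+o)*1e3).round(1),"yaw %.2f pitch(up) %.2f roll %.2f"%tuple(np.degrees([np.arctan2(M[1,0],M[0,0]),np.arcsin(M[2,0]),np.arcsin(M[2,1])])),"rms px",np.sqrt((e**2).mean()).round(2))
    return M,o
if __name__=="__main__":
    d=np.load("w2.npz")
    px=np.array([(35,62),(219,61),(229,397),(72,568),(737,57),(553,57),(544,397),(706,566)])/5+[175-.4,45-.4]
    fork(px,d["K"],d["T"])
    d=np.load("w1.npz")
E
python3 pnp.py
```

```text
fork origin [ 461.7 -275.2  100.4] tips [ 560.6 -260.1   99.8] yaw 8.68 pitch(up) -0.36 roll -0.65 rms px 0.4
```

```bash
python3 -c "
from h import *
shift([.429,-.051,.109],-85.4)"
```

```text
t 3.2 pos [ 0.4624 -0.2751  0.1079] yaw y -81.61 F [ 0.73  0.63 -2.69] open 0.0228
shift [-0.0007 -0.2266  0.0003] turn 3.79
```

>>> apply_moves(motion=[{"grip": 0.01, "xyz": [0, -0.02, 0], "turn": 0.5}, {"grip": 0.01, "xyz": [0, -0.05, 0], "turn": 1}, {"grip": 0.01, "xyz": [0, -0.08, 0], "turn": 1.5}, {"grip": 0.01, "xyz": [0, -0.11, 0], "turn": 2}, {"grip": 0.01, "xyz": [0, -0.14, 0], "turn": 2.5}, {"grip": 0.01, "xyz": [0, -0.17, 0], "turn": 3}, {"grip": 0.01, "xyz": [0, -0.2, 0], "turn": 3.5}, {"grip": 0.01, "xyz": [0, -0.22, 0], "turn": 3.8}, {"grip": 0.01, "xyz": [0, -0.2266, 0], "turn": 3.8}, {"grip": 0.01, "xyz": [0, -0.2266, 0], "turn": 3.8}, {"grip": 0.01, "xyz": [0, -0.2266, 0], "turn": 3.8}])

```text
time: 4.3
eef_pos: [0.4303, -0.0521, 0.1089]
eef_rot: [2.18, 0.087, -2.181]
contact_force: [-0.2, -1.4, -2.3]
opening: 0.0227
```

Run:
```python
from h import *
from cell import robot
shift([.429,-.051,.109],-85.4)
K,T=cal("wrist"); np.savez("w3",K=K,T=T)
im=robot.get_image("wrist"); cv2.imwrite("pics/w3.png",im[:,:,::-1])
cv2.imwrite("pics/w3c.png",cv2.resize(im[0:200,160:360,::-1],None,fx=3,fy=3,interpolation=cv2.INTER_NEAREST))
```

```text
t 4.3 pos [ 0.4303 -0.0521  0.1089] yaw y -85.43 F [-0.23 -1.42 -2.25] open 0.0227
shift [-0.0001 -0.0012  0.0012] turn -0.03
```

View pics/w3.png

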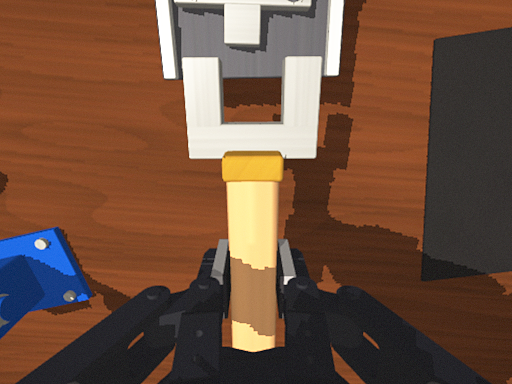

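View pics/w3c.png

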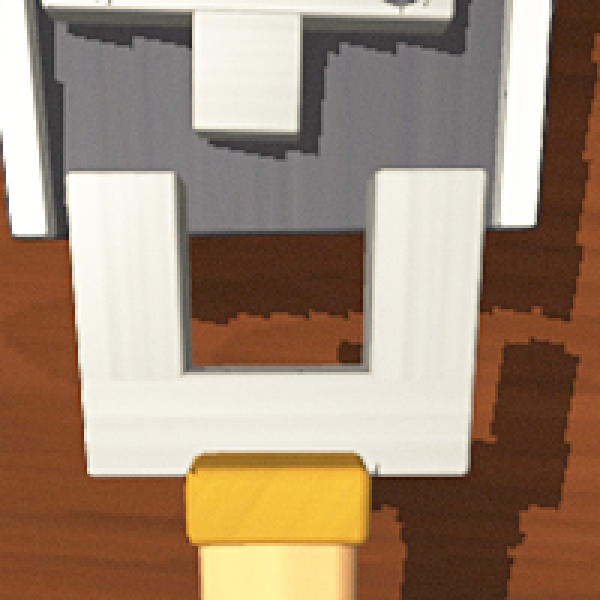

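Run:
```python
from h import *
from pnp import fork
d=np.load("w3.npz"); c=(d["K"],d["T"])
C=lambda a,b:np.array((a/3+160-.33,b/3-.33))
px=[C(67,172),C(177,172),C(182,373),C(88,473),C(486,169),C(374,170),C(370,371),C(469,473)]
fork(px,*c)
Y=np.radians(4.8); f=np.array([np.cos(Y),np.sin(Y)]); l=np.array([-f[1],f[0]]); o=np.array([.6282,-.0345])
for nm,p,z in (("tabL",(193.5,130),.07),("tabR",(299.5,131.5),.07),("tabLfront",(190,12),.07),("tabRfront",(301,14),.07),("barL",(42,7),.07),("barR",(452,18),.07),
  ("railLin rear",(47,238),.060),("railLtop in rear",(49,234),.068),("railRtop in rear",(501,226),.068),("railL in far",(34,3),.068),("railR in far",(510,3),.068)):
    w=plane("w",*C(*p),z,c)[:2]; q=w-o; print(nm,(w*1e3).round(1),"station",(q@f*1e3).round(1),(q@l*1e3).round(1))
```

```text
fork origin [429.2 -52.  101.8] tips [528.8 -43.5  99.2] yaw 4.86 pitch(up) -1.48 roll -1.35 rms px 0.43
tabL [539.4 -27. ] station -87.8 14.9
tabR [540.7 -46.6] station -88.2 -4.8
tabLfront [558.3 -25.5] station -68.9 14.8
tabRfront [559.5 -45.2] station -69.3 -5.0
barL [556.9   0.8] station -68.1 41.2
barR [561.1 -72.2] station -70.0 -32.0
railLin rear [518.8   2.7] station -105.9 46.2
railLtop in rear [5.193e+02 3.000e-01] station -105.6 43.8
railRtop in rear [527.8 -87. ] station -104.5 -43.9
railL in far [557.9   2.8] station -66.9 43.0
railR in far [564.8 -82.6] station -67.2 -42.6
```

The rails come out at ±43.8 mm in my station frame, which confirms it. The clip's tab is about 5 mm to the left of the axis, with its eye about 39 mm short. I'll lower the fork around the tab and stop just short of the bar.

>>> apply_moves(motion=[{"grip": 0.01, "xyz": [0, -0.0055, 0], "turn": 0}, {"grip": 0.01, "xyz": [0.012, -0.0055, 0], "turn": 0}, {"grip": 0.01, "xyz": [0.024, -0.0055, 0], "turn": 0}, {"grip": 0.01, "xyz": [0.034, -0.0055, 0], "turn": 0}, {"grip": 0.01, "xyz": [0.037, -0.0055, 0], "turn": 0}, {"grip": 0.01, "xyz": [0.037, -0.0055, 0], "turn": 0}, {"grip": 0.01, "xyz": [0.037, -0.0055, -0.007], "turn": 0}, {"grip": 0.01, "xyz": [0.037, -0.0055, -0.014], "turn": 0}, {"grip": 0.01, "xyz": [0.037, -0.0055, -0.021], "turn": 0}, {"grip": 0.01, "xyz": [0.037, -0.0055, -0.026], "turn": 0}, {"grip": 0.01, "xyz": [0.037, -0.0055, -0.026], "turn": 0}, {"grip": 0.01, "xyz": [0.037, -0.0055, -0.026], "turn": 0}])

```text
time: 5.55
eef_pos: [0.4558, -0.044, 0.0722]
eef_rot: [2.18, 0.088, -2.181]
contact_force: [-0.1, 0.5, -2.3]
opening: 0.0226
```

```bash
cat > look.py <<'E'
import sys
from h import *
from cell import robot
n=sys.argv[1]
s=robot.state(); print(s['time'],s['eef_pos'].round(4),s['contact_force'].round(2))
K,T=cal("wrist"); np.savez(n,K=K,T=T)
im=robot.get_image("wrist"); cv2.imwrite(f"pics/{n}.png",im[:,:,::-1])
cv2.imwrite(f"pics/{n}c.png",cv2.resize(im[0:200,150:360,::-1],None,fx=3,fy=3,interpolation=cv2.INTER_NEAREST))
E
python3 look.py w4
```

```text
5.55 [ 0.4558 -0.044   0.0722] [-0.11  0.52 -2.28]
```

View pics/w4c.png

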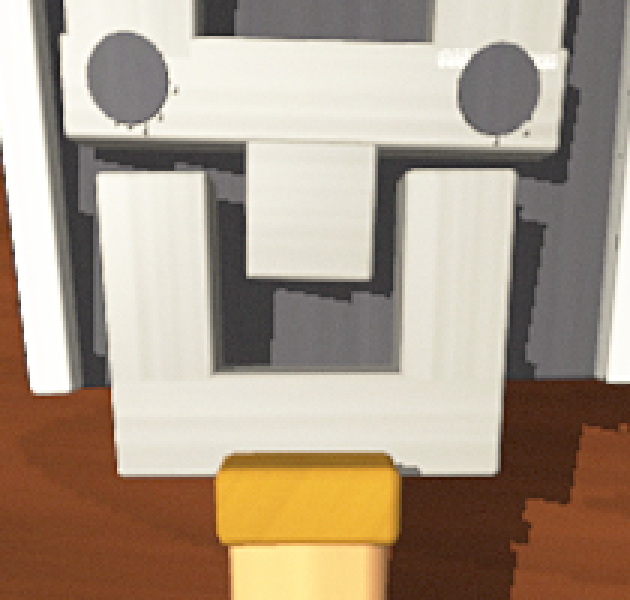

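>>> apply_moves(motion=[{"grip": 0.01, "xyz": [0, 0, -0.002], "turn": 0}, {"grip": 0.01, "xyz": [0, 0, -0.004], "turn": 0}, {"grip": 0.01, "xyz": [0, 0.001, -0.006], "turn": 0}, {"grip": 0.01, "xyz": [0, 0.002, -0.008], "turn": 0}, {"grip": 0.01, "xyz": [0, 0.003, -0.009], "turn": 0}, {"grip": 0.01, "xyz": [0, 0.004, -0.01], "turn": 0}, {"grip": 0.01, "xyz": [0, 0.005, -0.011], "turn": 0}, {"grip": 0.01, "xyz": [0, 0.006, -0.012], "turn": 0}, {"grip": 0.01, "xyz": [0, 0.007, -0.013], "turn": 0}, {"grip": 0.01, "xyz": [0, 0.008, -0.014], "turn": 0}, {"grip": 0.01, "xyz": [0, 0.008, -0.015], "turn": 0}, {"grip": 0.01, "xyz": [0, 0.008, -0.015], "turn": 0}])

```text
time: 6.8
eef_pos: [0.4717, -0.051, 0.0723]
eef_rot: [2.181, 0.087, -2.18]
contact_force: [0.0, -0.7, -1.9]
opening: 0.0225
```

```bash
python3 look.py w5
```

```text
6.8 [ 0.4717 -0.051   0.0723] [ 0.03 -0.67 -1.87]
```

View pics/w5c.png

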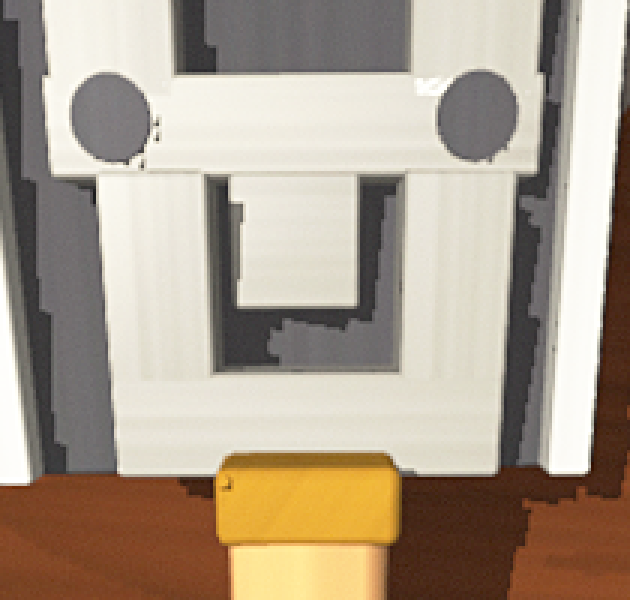

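Both prongs are flat on the bar and the clip is squared up. Now I'll measure its lateral offset.

```bash
cat > st.py <<'E'
from h import *
import sys,json
def run(n,items,sc=3,off=(150,0)):
    d=np.load(n+".npz"); c=(d["K"],d["T"])
    Y=np.radians(4.8); f=np.array([np.cos(Y),np.sin(Y)]); l=np.array([-f[1],f[0]]); o=np.array([.6282,-.0345])
    for nm,p,z in items:
        w=plane("w",p[0]/sc+off[0]-.33,p[1]/sc+off[1]-.33,z,c)[:2]; q=w-o; print(nm,"station",(q@f*1e3).round(1),(q@l*1e3).round(1))
E
python3 - <<'E'
from st import run
run("w5",[("barL",(49,176),.07),("barR",(541,173),.07),("tabL",(236,307),.07),("tabR",(358,306),.07),("railL rear",(32,484),.068),("railR rear",(551,474),.068),("railR",(576,100),.068)])
E
```

```text
barL station -57.9 35.8
barR station -57.8 -38.1
tabL station -76.8 8.3
tabR station -76.8 -10.9
railL rear station -105.5 44.1
railR rear station -104.1 -44.1
railR station -47.7 -43.0
```

>>> apply_moves(motion=[{"grip": 0.01, "xyz": [0, -0.0005, -0.003], "turn": 0}, {"grip": 0.01, "xyz": [0, -0.001, -0.006], "turn": 0}, {"grip": 0.01, "xyz": [0, -0.001, -0.009], "turn": 0}, {"grip": 0.01, "xyz": [0, -0.001, -0.011], "turn": 0}, {"grip": 0.01, "xyz": [0, -0.001, -0.013], "turn": 0}, {"grip": 0.01, "xyz": [0, -0.001, -0.015], "turn": 0}, {"grip": 0.01, "xyz": [0, -0.001, -0.017], "turn": 0}, {"grip": 0.01, "xyz": [0, -0.001, -0.019], "turn": 0}, {"grip": 0.01, "xyz": [0, -0.001, -0.021], "turn": 0}, {"grip": 0.01, "xyz": [0, -0.001, -0.023], "turn": 0}, {"grip": 0.01, "xyz": [0, -0.001, -0.025], "turn": 0}, {"grip": 0.01, "xyz": [0, -0.001, -0.026], "turn": 0}])

```text
time: 8.05
eef_pos: [0.4984, -0.0478, 0.0726]
eef_rot: [2.182, 0.087, -2.179]
contact_force: [-0.3, -0.0, -1.5]
opening: 0.0234
```

```bash
python3 look.py w6
```

```text
8.05 [ 0.4984 -0.0478  0.0726] [-0.32 -0.01 -1.53]
```

View pics/w6c.png

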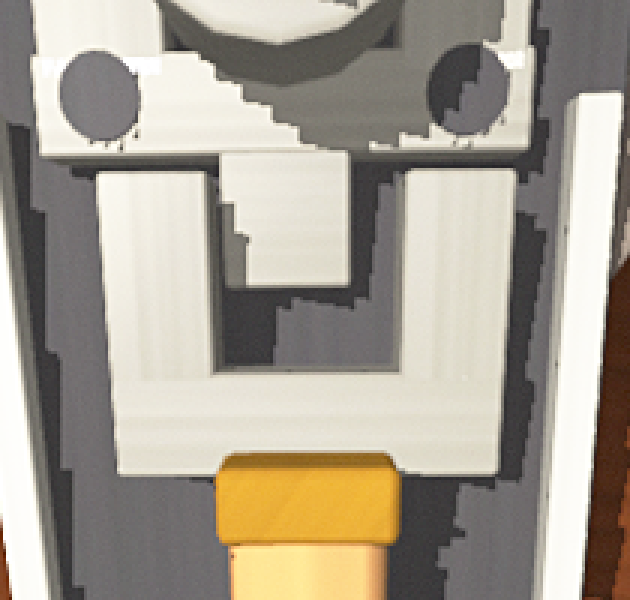

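Run:
```python
from st import run
run("w6",[("barL",(38,156),.07),("barR",(530,150),.07),("tabL",(220,287),.07),("tabR",(351,286),.07),("railR",(566,105),.068)])
```

```text
barL station -28.2 38.3
barR station -27.7 -35.3
tabL station -46.9 11.7
tabR station -46.8 -8.8
railR station -21.4 -40.7
```

The clip has snapped forward, about 3 mm ahead of the prongs, with its eye at about +2 mm. I'll back off straight and lift.

>>> apply_moves(motion=[{"grip": 0.01, "xyz": [0, -0.002, 0.002], "turn": 0}, {"grip": 0.01, "xyz": [0, -0.002, 0.008], "turn": 0}, {"grip": 0.01, "xyz": [0, -0.002, 0.02], "turn": 0}, {"grip": 0.01, "xyz": [0, -0.002, 0.035], "turn": 0}, {"grip": 0.01, "xyz": [0, -0.002, 0.05], "turn": 0}, {"grip": 0.01, "xyz": [-0.01, -0.002, 0.06], "turn": 0}, {"grip": 0.01, "xyz": [-0.03, -0.002, 0.065], "turn": 0}, {"grip": 0.01, "xyz": [-0.04, -0.002, 0.065], "turn": 0}, {"grip": 0.01, "xyz": [-0.04, -0.002, 0.065], "turn": 0}])

```text
time: 9.0
eef_pos: [0.4338, -0.0512, 0.1139]
eef_rot: [2.185, 0.086, -2.176]
contact_force: [0.9, 0.4, -2.7]
opening: 0.0228
```

```bash
python3 look.py w7
python3 - <<'E'
from h import *
from cell import robot
t=robot.get_image("top"); cv2.imwrite("pics/t7.png",cv2.resize(t[130:275,230:400,::-1],None,fx=4,fy=4,interpolation=cv2.INTER_CUBIC))
s=robot.get_image("scene"); cv2.imwrite("pics/s7.png",cv2.resize(s[160:275,130:290,::-1],None,fx=5,fy=5,interpolation=cv2.INTER_CUBIC))
# fork on mat target, same spot as before
shift([.4635,-.2755,.109],-81.6)
E
```

```text
9.0 [ 0.4338 -0.0512  0.1139] [ 0.87  0.43 -2.65]
t 9.15 pos [ 0.4323 -0.0509  0.1119] yaw y -85.41 F [ 0.09  0.22 -2.05] open 0.0228
shift [ 0.0028  0.2264 -0.0132] turn -3.81
```

View pics/s7.png

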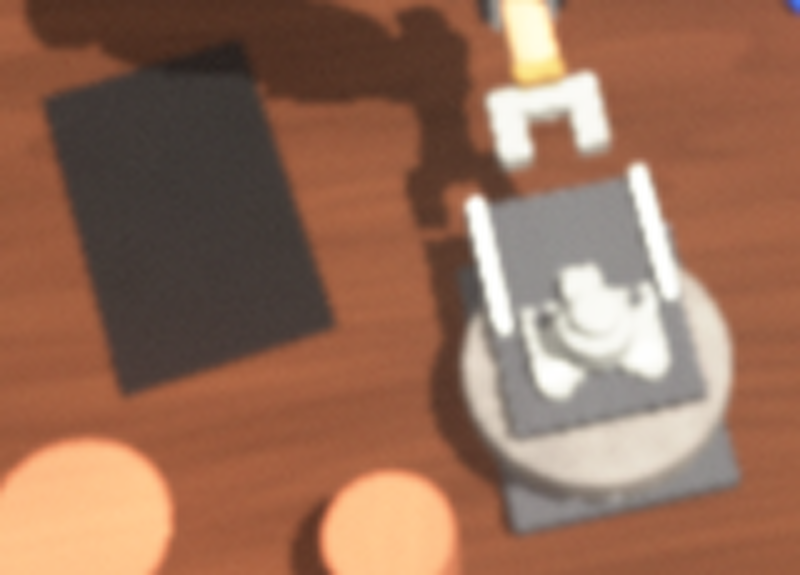

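View pics/w7.png

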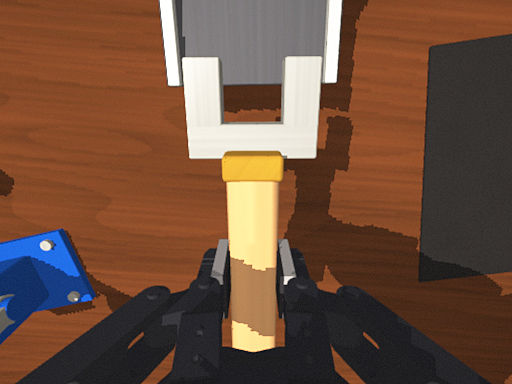

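The clip sits round the spindle, with its tab at (582,266) and the jaws past the head in the scene crop. I'll check its station position, then carry the fork back.

Run:
```python
from h import *
Y=np.radians(4.8); f=np.array([np.cos(Y),np.sin(Y)]); l=np.array([-f[1],f[0]]); o=np.array([.6282,-.0345])
for p in ((561,268),(600,264)):
    q=plane("scene",p[0]/5+130-.4,p[1]/5+160-.4,.07)[:2]-o; print(q@f*1e3,q@l*1e3)
```

```text
-49.94845708720268 -9.916251058376922
-47.595671678617954 11.95872720967159
```

View pics/t7.png

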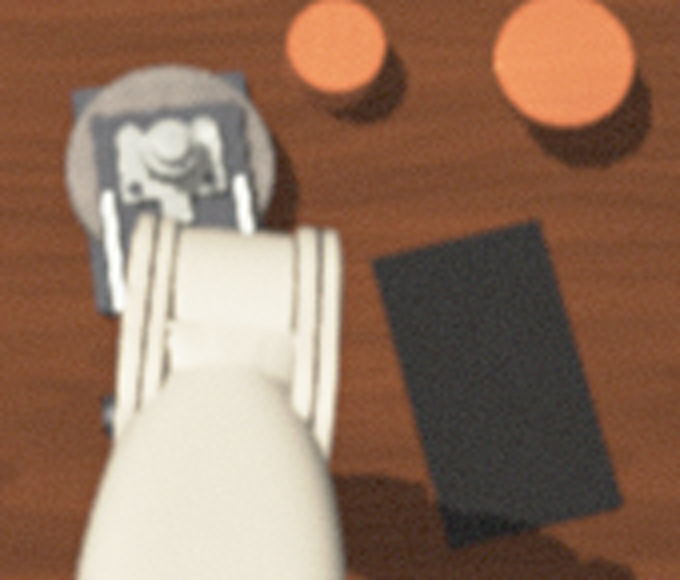

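>>> apply_moves(motion=[{"grip": 0.01, "xyz": [0, 0.02, -0.001], "turn": -0.5}, {"grip": 0.01, "xyz": [0, 0.05, -0.003], "turn": -1}, {"grip": 0.01, "xyz": [0, 0.08, -0.005], "turn": -1.5}, {"grip": 0.01, "xyz": [0, 0.11, -0.007], "turn": -2}, {"grip": 0.01, "xyz": [0, 0.14, -0.009], "turn": -2.5}, {"grip": 0.01, "xyz": [0, 0.17, -0.011], "turn": -3}, {"grip": 0.01, "xyz": [0, 0.2, -0.013], "turn": -3.5}, {"grip": 0.01, "xyz": [0, 0.22, -0.0132], "turn": -3.8}, {"grip": 0.01, "xyz": [0, 0.2264, -0.0132], "turn": -3.8}, {"grip": 0.01, "xyz": [0, 0.2264, -0.0132], "turn": -3.8}, {"grip": 0.01, "xyz": [0, 0.2264, -0.0132], "turn": -3.8}])

```text
time: 10.25
eef_pos: [0.463, -0.2745, 0.1115]
eef_rot: [2.144, 0.16, -2.148]
contact_force: [-0.3, 0.4, -1.7]
opening: 0.0226
```

```bash
python3 look.py w8; python3 -c "
from h import *
shift([.4635,-.2755,.010],-81.6)"
```

```text
10.25 [ 0.463  -0.2745  0.1115] [-0.31  0.37 -1.71]
t 10.3 pos [ 0.4632 -0.2743  0.1117] yaw y -81.56 F [ 0.23  0.44 -2.08] open 0.0229
shift [ 0.1017  0.0014 -0.0003] turn 0.04
```

View pics/w8.png

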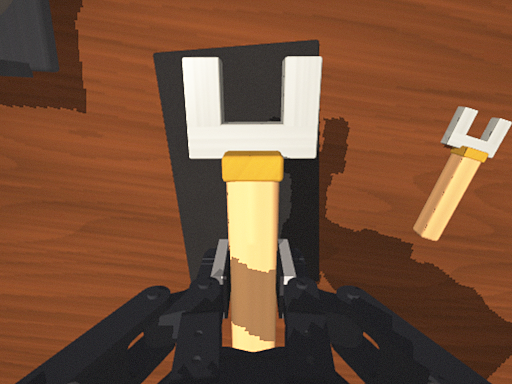

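The fork is back over the mat in its original position (prongs at (202,57) and (303,57)). I'll lower it slowly.

>>> apply_moves(motion=[{"grip": 0.01, "xyz": [0.025, 0, 0], "turn": 0}, {"grip": 0.01, "xyz": [0.05, 0, 0], "turn": 0}, {"grip": 0.01, "xyz": [0.075, 0, 0], "turn": 0}, {"grip": 0.01, "xyz": [0.088, 0, 0], "turn": 0}, {"grip": 0.01, "xyz": [0.093, 0, 0], "turn": 0}, {"grip": 0.01, "xyz": [0.095, 0, 0], "turn": 0}, {"grip": 0.01, "xyz": [0.097, 0, 0], "turn": 0}, {"grip": 0.01, "xyz": [0.097, 0, 0], "turn": 0}])

```text
time: 11.1
eef_pos: [0.4643, -0.2759, 0.0162]
eef_rot: [2.147, 0.156, -2.143]
contact_force: [-0.4, -0.1, -1.5]
opening: 0.0224
```

>>> apply_moves(motion=[{"grip": 0.01, "xyz": [0.001, 0, 0], "turn": 0}, {"grip": 0.01, "xyz": [0.002, 0, 0], "turn": 0}, {"grip": 0.01, "xyz": [0.003, 0, 0], "turn": 0}, {"grip": 0.01, "xyz": [0.003, 0, 0], "turn": 0}, {"grip": 0.01, "xyz": [0.003, 0, 0], "turn": 0}])

```text
time: 11.6
eef_pos: [0.4635, -0.2756, 0.0123]
eef_rot: [2.145, 0.157, -2.146]
contact_force: [-0.2, -0.3, -2.1]
opening: 0.0227
```

>>> apply_moves(motion=[{"grip": 0.01, "xyz": [0.0005, 0, 0], "turn": 0}, {"grip": 0.01, "xyz": [0.001, 0, 0], "turn": 0}, {"grip": 0.01, "xyz": [0.0015, 0, 0], "turn": 0}, {"grip": 0.01, "xyz": [0.0015, 0, 0], "turn": 0}, {"grip": 0.01, "xyz": [0.0015, 0, 0], "turn": 0}])

```text
time: 12.1
eef_pos: [0.4636, -0.2756, 0.0109]
eef_rot: [2.145, 0.157, -2.145]
contact_force: [-0.0, -0.1, -1.8]
opening: 0.0227
```

>>> apply_moves(motion=[{"grip": 0.01, "xyz": [0.0005, 0, 0], "turn": 0}, {"grip": 0.01, "xyz": [0.001, 0, 0], "turn": 0}, {"grip": 0.01, "xyz": [0.0015, 0, 0], "turn": 0}, {"grip": 0.01, "xyz": [0.0015, 0, 0], "turn": 0}, {"grip": 0.01, "xyz": [0.0015, 0, 0], "turn": 0}])

```text
time: 12.6
eef_pos: [0.4637, -0.2756, 0.0107]
eef_rot: [2.146, 0.157, -2.144]
contact_force: [-3.7, 1.8, 8.9]
opening: 0.0223
```

It's in contact (Fz up to 8.9 N), so I'll release and rise.

>>> apply_moves(motion=[{"grip": 0.035, "xyz": [-0.0005, 0, 0], "turn": 0}, {"grip": 0.05, "xyz": [-0.0005, 0, 0], "turn": 0}, {"grip": 0.085, "xyz": [-0.0005, 0, 0], "turn": 0}, {"grip": 0.085, "xyz": [-0.0005, 0, 0], "turn": 0}, {"grip": 0.085, "xyz": [-0.0005, 0, 0], "turn": 0}, {"grip": 0.085, "xyz": [-0.0005, 0, 0], "turn": 0}, {"grip": 0.085, "xyz": [-0.0005, 0, 0], "turn": 0}, {"grip": 0.085, "xyz": [-0.02, 0, 0], "turn": 0}, {"grip": 0.085, "xyz": [-0.05, 0, 0], "turn": 0}, {"grip": 0.085, "xyz": [-0.08, 0, 0], "turn": 0}, {"grip": 0.085, "xyz": [-0.12, 0, 0], "turn": 0}, {"grip": 0.085, "xyz": [-0.16, 0, 0], "turn": 0}])

```text
time: 13.8
eef_pos: [0.4631, -0.2753, 0.1704]
eef_rot: [2.145, 0.158, -2.147]
contact_force: [1.1, -0.4, 0.2]
opening: 0.085
```

```bash
python3 look.py w9
```

```text
13.8 [ 0.4631 -0.2753  0.1704] [ 1.13 -0.4   0.18]
```

View pics/w9.png

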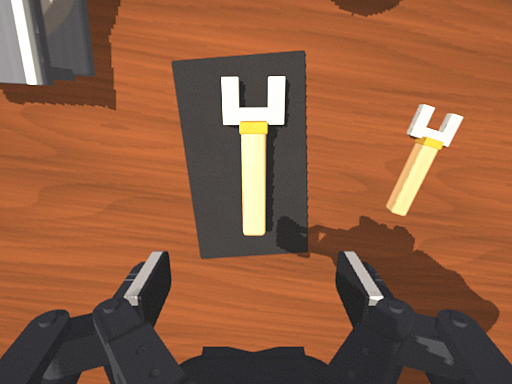

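The fork lies flat on the mat, prongs at (230,78) and (277,78) with the handle down to (254,234). Next is the switch.

Run:
```python
from h import *
for p in ((620,375),(128,252),(418,130)):
    print(plane("top",p[0]/5+80-.4,p[1]/5+200-.4,.145)*1e3)
shift([.405,.252,.22],-87)
```

```text
[333.51639814 149.68004366 145.        ]
[401.41867543 405.69208997 145.        ]
[461.95388666 256.17441823 145.        ]
t 13.85 pos [ 0.4667 -0.2774  0.1781] yaw y -81.62 F [ 1.7  -0.8   4.41] open 0.0851
shift [-0.0456 -0.5324 -0.0166] turn 5.38
```

>>> apply_moves(motion=[{"grip": 0.085, "xyz": [-0.03, -0.02, 0], "turn": 0}, {"grip": 0.0, "xyz": [-0.05, -0.06, -0.002], "turn": 0.5}, {"grip": 0.0, "xyz": [-0.05, -0.105, -0.004], "turn": 1}, {"grip": 0.0, "xyz": [-0.05, -0.15, -0.006], "turn": 1.5}, {"grip": 0.0, "xyz": [-0.05, -0.195, -0.008], "turn": 2}, {"grip": 0.0, "xyz": [-0.05, -0.24, -0.01], "turn": 2.5}, {"grip": 0.0, "xyz": [-0.05, -0.285, -0.012], "turn": 3}, {"grip": 0.0, "xyz": [-0.05, -0.33, -0.014], "turn": 3.5}, {"grip": 0.0, "xyz": [-0.05, -0.375, -0.015], "turn": 4}, {"grip": 0.0, "xyz": [-0.05, -0.42, -0.016], "turn": 4.5}, {"grip": 0.0, "xyz": [-0.05, -0.465, -0.017], "turn": 5}, {"grip": 0.0, "xyz": [-0.05, -0.5, -0.018], "turn": 5.4}])

```text
time: 15.05
eef_pos: [0.4277, 0.0606, 0.2192]
eef_rot: [2.178, 0.168, -2.187]
contact_force: [0.4, -0.2, -1.5]
opening: -0.0003
```

>>> apply_moves(motion=[{"grip": 0.0, "xyz": [0, -0.02, 0], "turn": 0}, {"grip": 0.0, "xyz": [0, -0.03, 0], "turn": 0}, {"grip": 0.0, "xyz": [0, -0.03, 0], "turn": 0}, {"grip": 0.0, "xyz": [0, -0.03, 0], "turn": 0}])

```text
time: 15.45
eef_pos: [0.4263, 0.0746, 0.2206]
eef_rot: [2.171, 0.207, -2.182]
contact_force: [-0.0, -0.8, 0.1]
opening: -0.0001
```

```bash
python3 look.py w10; python3 -c "
from h import *
shift([.415,.2535,.115],-87)
"
```

```text
15.45 [0.4263 0.0746 0.2206] [-0.01 -0.85  0.06]
t 15.5 pos [0.4263 0.0746 0.2206] yaw y -82.23 F [0.07 0.75 0.07] open 0.0003
shift [ 0.1152 -0.1727 -0.0132] turn 4.77
```

View pics/w10.png

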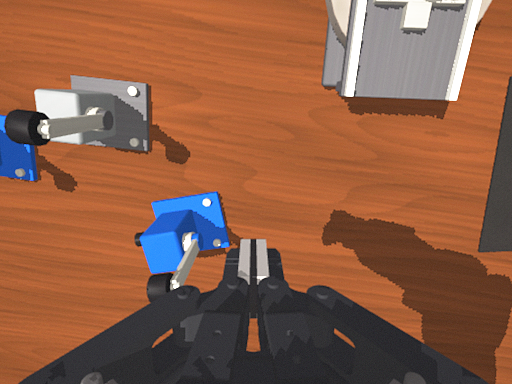

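The grey switch is at upper left, its roller at (27,127). The blue one below it has its roller at (162,288). I'll continue at height.

>>> apply_moves(motion=[{"grip": 0.0, "xyz": [0, -0.02, -0.001], "turn": 0.5}, {"grip": 0.0, "xyz": [0, -0.05, -0.002], "turn": 1}, {"grip": 0.0, "xyz": [0, -0.08, -0.002], "turn": 2}, {"grip": 0.0, "xyz": [0, -0.11, -0.003], "turn": 3}, {"grip": 0.0, "xyz": [0, -0.14, -0.003], "turn": 4}, {"grip": 0.0, "xyz": [0, -0.165, -0.003], "turn": 4.8}, {"grip": 0.0, "xyz": [0, -0.1727, -0.003], "turn": 4.8}, {"grip": 0.0, "xyz": [0, -0.1727, -0.003], "turn": 4.8}, {"grip": 0.0, "xyz": [0, -0.1727, -0.003], "turn": 4.8}, {"grip": 0.0, "xyz": [0, -0.1727, -0.003], "turn": 4.8}])

```text
time: 16.5
eef_pos: [0.4255, 0.0772, 0.2298]
eef_rot: [2.193, 0.23, -2.22]
contact_force: [-0.4, -0.0, 0.2]
opening: -0.0003
```

```bash
python3 look.py w11; python3 -c "
from h import *
shift([.415,.2535,.115],-87)
"
```

```text
16.5 [0.4255 0.0772 0.2298] [-0.4  -0.03  0.2 ]
t 16.55 pos [0.4255 0.0772 0.2298] yaw y -83.53 F [ 0.23 -0.56  0.34] open -0.0001
shift [ 0.131  -0.1646 -0.0104] turn 3.47
```

View pics/w11.png

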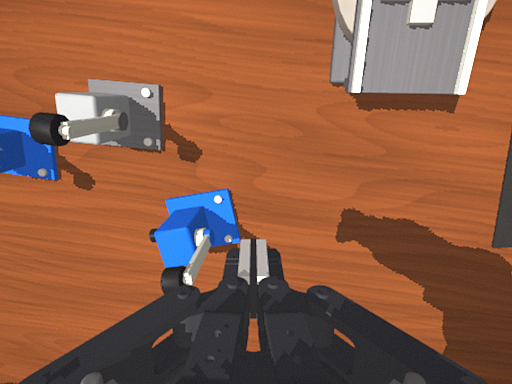

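The arm is stuck, so I suspect a joint limit. Checking.

```bash
python3 -c "
from h import *
from cell import robot
s=robot.state(); print(s['qpos'].round(3)); print(R.from_rotvec(s['eef_rot']).as_matrix().round(3))
"
```

```text
[ 0.113  0.112 -0.16   1.306  0.095  3.141]
[[-0.018  0.112 -0.994]
 [ 0.094 -0.989 -0.113]
 [-0.995 -0.095  0.007]]
```

The last joint is at its range end (3.14). I'll turn the wrist the other way, starting with a small test at height to see how the command frame behaves.

>>> apply_moves(motion=[{"grip": 0.0, "xyz": [0, 0, 0], "turn": -8}, {"grip": 0.0, "xyz": [0, 0, 0], "turn": -16}, {"grip": 0.0, "xyz": [0, 0, 0], "turn": -16}])

```text
time: 16.85
eef_pos: [0.4255, 0.0774, 0.2297]
eef_rot: [2.044, 0.506, -2.043]
contact_force: [-0.3, 0.4, 0.1]
opening: 0.0
```

```bash
python3 -c "
from h import *
from cell import robot
s=robot.state(); print(s['time'],s['eef_pos'],s['qpos'].round(3)); print(R.from_rotvec(s['eef_rot']).as_matrix().round(3))
"
```

```text
16.85 [0.42553546 0.07736888 0.22971454] [ 0.113  0.113 -0.16   1.306  0.095  2.862]
[[-0.018  0.382 -0.924]
 [ 0.094 -0.92  -0.382]
 [-0.995 -0.094 -0.019]]
```

>>> apply_moves(motion=[{"grip": 0.0, "xyz": [0, 0, 0], "turn": -8}, {"grip": 0.0, "xyz": [0, 0, 0], "turn": -16}, {"grip": 0.0, "xyz": [0, 0, 0], "turn": -24}, {"grip": 0.0, "xyz": [0, 0, 0], "turn": -32}, {"grip": 0.0, "xyz": [0, 0, 0], "turn": -40}, {"grip": 0.0, "xyz": [0, 0, 0], "turn": -48}, {"grip": 0.0, "xyz": [0, 0, 0], "turn": -56}, {"grip": 0.0, "xyz": [0, 0, 0], "turn": -64}, {"grip": 0.0, "xyz": [0, 0, 0], "turn": -72}, {"grip": 0.0, "xyz": [0, 0, 0], "turn": -80}, {"grip": 0.0, "xyz": [0, 0, 0], "turn": -80}])

```text
time: 17.95
eef_pos: [0.4256, 0.0774, 0.2297]
eef_rot: [1.112, 1.378, -1.007]
contact_force: [-0.4, 0.6, 0.2]
opening: -0.0
```

>>> apply_moves(motion=[{"grip": 0.0, "xyz": [0, 0, 0], "turn": -8}, {"grip": 0.0, "xyz": [0, 0, 0], "turn": -16}, {"grip": 0.0, "xyz": [0, 0, 0], "turn": -24}, {"grip": 0.0, "xyz": [0, 0, 0], "turn": -32}, {"grip": 0.0, "xyz": [0, 0, 0], "turn": -40}, {"grip": 0.0, "xyz": [0, 0, 0], "turn": -48}, {"grip": 0.0, "xyz": [0, 0, 0], "turn": -56}, {"grip": 0.0, "xyz": [0, 0, 0], "turn": -64}, {"grip": 0.0, "xyz": [0, 0, 0], "turn": -72}, {"grip": 0.0, "xyz": [0, 0, 0], "turn": -80.5}, {"grip": 0.0, "xyz": [0, 0, 0], "turn": -80.5}])

```text
time: 19.05
eef_pos: [0.4256, 0.0773, 0.2297]
eef_rot: [0.037, 1.585, 0.112]
contact_force: [1.1, 0.3, 0.2]
opening: 0.0002
```

```bash
python3 -c "
from h import *
from cell import robot
s=robot.state(); print(s['qpos'].round(3)); print(R.from_rotvec(s['eef_rot']).as_matrix().round(3))
shift([.410,.2535,.22],93)
shift([.410,.2535,.115],93)
"
```

```text
[ 0.113  0.113 -0.16   1.306  0.095  0.065]
[[-0.018 -0.047  0.999]
 [ 0.094  0.994  0.048]
 [-0.995  0.095 -0.013]]
t 19.05 pos [0.4256 0.0773 0.2297] yaw y 92.70 F [1.14 0.29 0.16] open 0.0002
shift [ 0.0265  0.175  -0.0069] turn -0.30
t 19.05 pos [0.4256 0.0773 0.2297] yaw y 92.70 F [1.14 0.29 0.16] open 0.0002
shift [ 0.131   0.1651 -0.0055] turn -0.30
```

>>> apply_moves(motion=[{"grip": 0.0, "xyz": [0.003, 0.03, -0.002], "turn": 0}, {"grip": 0.0, "xyz": [0.007, 0.065, -0.003], "turn": 0}, {"grip": 0.0, "xyz": [0.012, 0.1, -0.005], "turn": 0}, {"grip": 0.0, "xyz": [0.018, 0.135, -0.006], "turn": 0}, {"grip": 0.0, "xyz": [0.024, 0.165, -0.007], "turn": 0}, {"grip": 0.0, "xyz": [0.0265, 0.175, -0.007], "turn": 0}, {"grip": 0.0, "xyz": [0.0265, 0.175, -0.007], "turn": 0}, {"grip": 0.0, "xyz": [0.06, 0.172, -0.007], "turn": 0}, {"grip": 0.0, "xyz": [0.1, 0.168, -0.006], "turn": 0}, {"grip": 0.0, "xyz": [0.131, 0.165, -0.0055], "turn": 0}, {"grip": 0.0, "xyz": [0.131, 0.165, -0.0055], "turn": 0}, {"grip": 0.0, "xyz": [0.131, 0.165, -0.0055], "turn": 0}])

```text
time: 20.25
eef_pos: [0.4095, 0.2523, 0.1155]
eef_rot: [0.035, 1.585, 0.113]
contact_force: [0.7, -0.3, 0.8]
opening: 0.0003
```

Run:
```python
from h import *
from cell import robot
t=robot.get_image("scene"); cv2.imwrite("pics/s12.png",cv2.resize(t[90:200,260:410,::-1],None,fx=5,fy=5,interpolation=cv2.INTER_CUBIC))
shift([.52,.2585,.115],93)
```

```text
t 20.3 pos [0.4104 0.253  0.1166] yaw y 92.82 F [0.64 0.18 0.47] open -0.0000
shift [ 3.000e-04 -1.000e-04  1.097e-01] turn -0.18
```

View pics/s12.png

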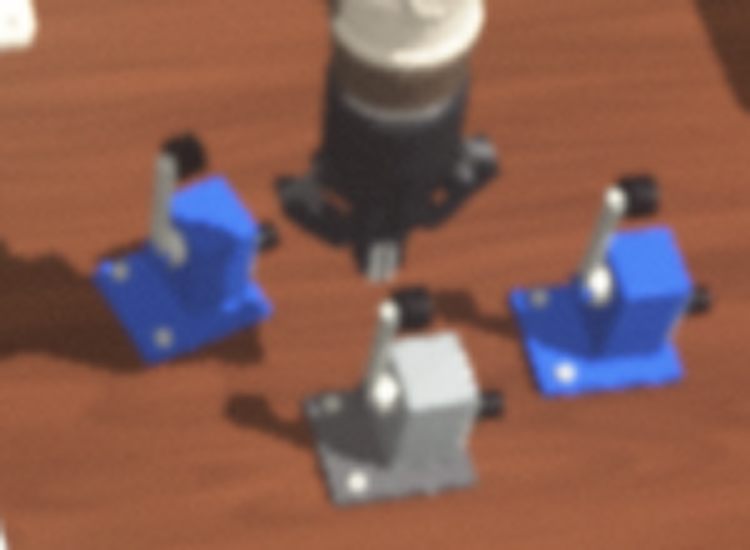

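>>> apply_moves(motion=[{"grip": 0.0, "xyz": [0, 0.004, 0.01], "turn": 0}, {"grip": 0.0, "xyz": [0, 0.004, 0.018], "turn": 0}, {"grip": 0.0, "xyz": [0, 0.004, 0.026], "turn": 0}, {"grip": 0.0, "xyz": [0, 0.004, 0.034], "turn": 0}, {"grip": 0.0, "xyz": [0, 0.004, 0.042], "turn": 0}, {"grip": 0.0, "xyz": [0, 0.004, 0.05], "turn": 0}, {"grip": 0.0, "xyz": [0, 0.004, 0.057], "turn": 0}, {"grip": 0.0, "xyz": [0, 0.004, 0.064], "turn": 0}, {"grip": 0.0, "xyz": [0, 0.004, 0.07], "turn": 0}, {"grip": 0.0, "xyz": [0, 0.004, 0.076], "turn": 0}, {"grip": 0.0, "xyz": [0, 0.004, 0.079], "turn": 0}, {"grip": 0.0, "xyz": [0, 0.004, 0.079], "turn": 0}])

```text
time: 21.5
eef_pos: [0.4859, 0.261, 0.1127]
eef_rot: [0.032, 1.591, 0.115]
contact_force: [-5.9, 0.2, -3.4]
opening: 0.0001
```

Run:
```python
from h import *
from cell import robot
print(robot.state()['eef_pos'],robot.state()['contact_force'])
t=robot.get_image("scene"); cv2.imwrite("pics/s13.png",cv2.resize(t[90:200,260:410,::-1],None,fx=5,fy=5,interpolation=cv2.INTER_CUBIC))
```

```text
[0.48586376 0.26096292 0.11267091] [-5.91984502  0.1637953  -3.37214448]
```

View pics/s13.png

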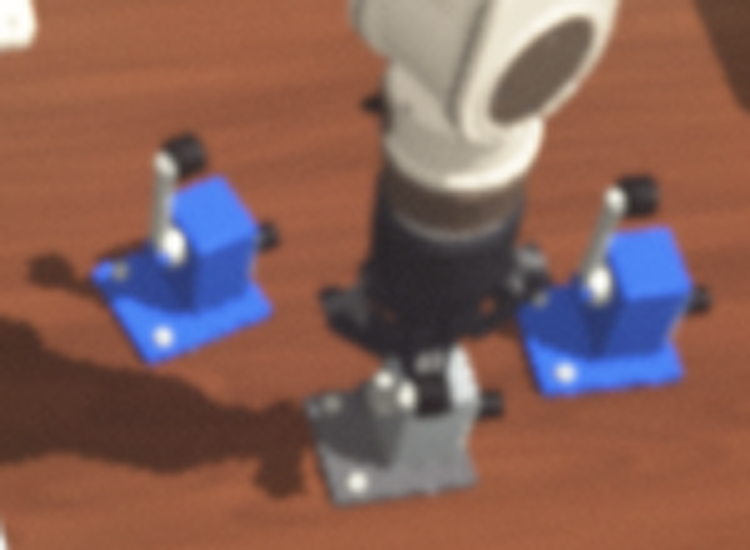

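The lever is well over: roller at (432,392), force 5.9 N against about 5 N expected at 0.6 rad. I'll compute the angle from the lever end at (407,398).

Run:
```python
from h import *
for (a,b),y in (((407,398),.243),((432,392),.257),):
    o,d=ray("scene",a/5+260-.4,b/5+90-.4); p=o+d*(y-o[1])/d[1]
    # instead: intersect with circle in xz around pivot
    for ang in np.arange(.3,1,.05):
        q=np.array([.4625+.085*np.sin(ang),y,.06+.085*np.cos(ang)]); print(y,round(ang,2),np.hypot(*(proj("scene",q)-[a/5+260-.4,b/5+90-.4])).round(2))
```

```text
0.243 0.3 9.18
0.243 0.35 7.72
0.243 0.4 6.24
0.243 0.45 4.75
0.243 0.5 3.25
0.243 0.55 1.74
0.243 0.6 0.31
0.243 0.65 1.31
0.243 0.7 2.8
0.243 0.75 4.29
0.243 0.8 5.76
0.243 0.85 7.22
0.243 0.9 8.65
0.243 0.95 10.05
0.257 0.3 8.57
0.257 0.35 7.11
0.257 0.4 5.63
0.257 0.45 4.14
0.257 0.5 2.63
0.257 0.55 1.12
0.257 0.6 0.39
0.257 0.65 1.9
0.257 0.7 3.4
0.257 0.75 4.89
0.257 0.8 6.37
0.257 0.85 7.82
0.257 0.9 9.25
0.257 0.95 10.66
```

The angle is about 0.6 rad, so it has clicked. I'll push a little further for margin, then retract at a moderate pace.

>>> apply_moves(motion=[{"grip": 0.0, "xyz": [0, 0, 0.004], "turn": 0}, {"grip": 0.0, "xyz": [0, 0, 0.005], "turn": 0}, {"grip": 0.0, "xyz": [0, 0, -0.005], "turn": 0}, {"grip": 0.0, "xyz": [0, 0, -0.02], "turn": 0}, {"grip": 0.0, "xyz": [0, 0, -0.035], "turn": 0}, {"grip": 0.0, "xyz": [0, 0, -0.05], "turn": 0}, {"grip": 0.0, "xyz": [0, 0, -0.065], "turn": 0}, {"grip": 0.0, "xyz": [0, 0, -0.08], "turn": 0}, {"grip": 0.0, "xyz": [-0.02, 0, -0.085], "turn": 0}, {"grip": 0.0, "xyz": [-0.05, 0, -0.085], "turn": 0}, {"grip": 0.0, "xyz": [-0.09, 0, -0.085], "turn": 0}, {"grip": 0.0, "xyz": [-0.12, 0, -0.085], "turn": 0}])

```text
time: 22.75
eef_pos: [0.4073, 0.2462, 0.2387]
eef_rot: [0.035, 1.577, 0.117]
contact_force: [0.3, -0.0, 0.5]
opening: 0.0001
```

>>> apply_moves(motion=[{"grip": 0.0, "xyz": [0, 0, 0], "turn": 0}, {"grip": 0.0, "xyz": [0, 0, 0], "turn": 0}, {"grip": 0.0, "xyz": [0, 0, 0], "turn": 0}, {"grip": 0.0, "xyz": [0, 0, 0], "turn": 0}, {"grip": 0.0, "xyz": [0, 0, 0], "turn": 0}])

```text
time: 23.25
eef_pos: [0.4048, 0.2455, 0.2339]
eef_rot: [0.033, 1.586, 0.115]
contact_force: [-0.6, 0.2, -1.2]
opening: -0.0
```

Run:
```python
from h import *
from cell import robot
t=robot.get_image("scene"); cv2.imwrite("pics/s14.png",cv2.resize(t[80:280,100:420,::-1],None,fx=2.5,fy=2.5,interpolation=cv2.INTER_CUBIC))
t=robot.get_image("top"); cv2.imwrite("pics/t14.png",cv2.resize(t[125:275,130:400,::-1],None,fx=2.9,fy=2.9,interpolation=cv2.INTER_CUBIC))
```

```text
(no output)
```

View pics/s14.png

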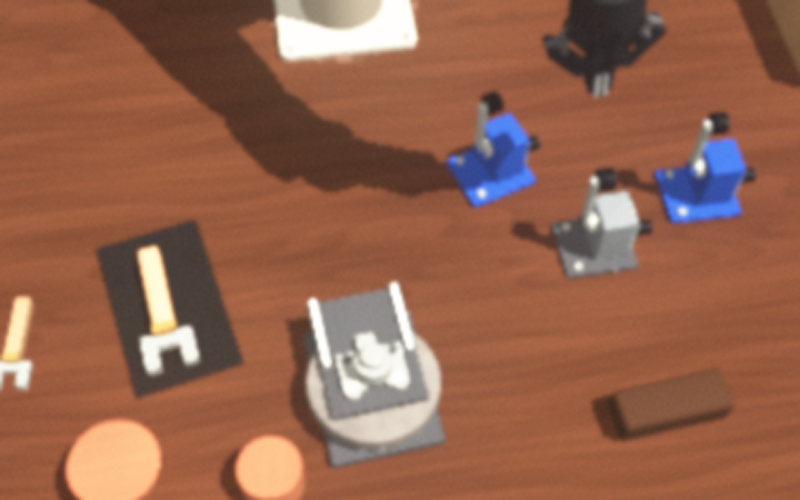

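View pics/t14.png

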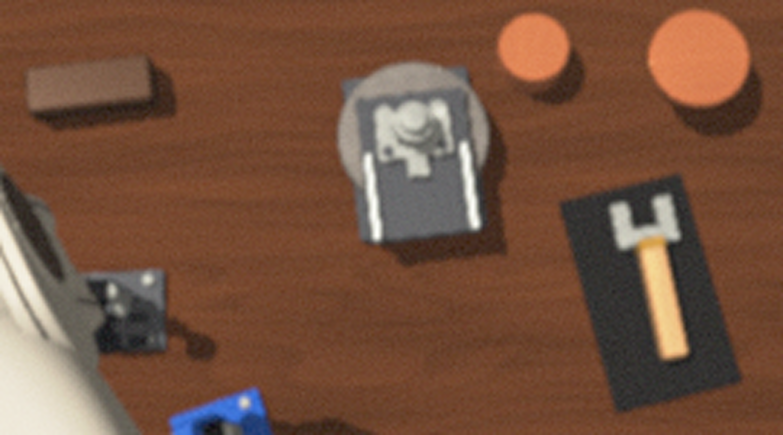

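Lever end at (595,182) shows it upright again. The fork lies on the mat, the clip is round the spindle, and the bystanders haven't moved. One numeric check of the clip, then I'll hand in.

Run:
```python
from h import *
Y=np.radians(4.8); f=np.array([np.cos(Y),np.sin(Y)]); l=np.array([-f[1],f[0]]); o=np.array([.6282,-.0345])
for p in ((408,175),(428,178),(418,177)):
    q=plane("top",p[0]/2.9+130-.33,p[1]/2.9+125-.33,.07)[:2]-o; print("eye x",q@f*1e3+49,"y",q@l*1e3)
from cell import robot
s=robot.state(); print(abs(s['joint_velocities']).max(),s['contact_force'],s['time'])
print(robot.job_done())
```

```text
eye x 2.75052156005772 y 11.32135087217704
eye x -2.290233688007298 y -7.684793951298192
eye x -0.26589246764906704 y 1.8687734119255197
0.0052452444312362885 [ 0.90933032 -0.20869969 -0.17703136] 23.35
the job is handed in; nothing more can be done
None
```

The job is done and handed in at 23.4 s, but `job_done` reports no verdict, so I don't know the official result.

- **Clip:** I picked the larger fork off the mat, squared and centred the clip with the prongs, and pushed until it snapped in. The last camera check put its eye at about 0 ± 2.5 mm along the push and about 2 mm across. I could not see the jaw opening angle itself.
- **Fork:** It went back on the mat, was let go only once it was resting there, and looks flat in the last pictures.
- **Switch:** The closed fingers pushed the lever to about 0.6 rad (5.9 N), which is past the click, and it sprang back upright.
- **Bystanders:** The copper parts and the polishing bar look unmoved by eye. I did not measure them.

**What went wrong:** On the way to the switch the last wrist joint reached the end of its range. That left the tool tilted about 5° and cost about 3.6 s to turn the wrist round, and it touched nothing.

**Where checks disagreed:** The clip's eye along the push read about +2 mm from the wrist view, between −1 and +1.5 mm from the scene view, and about 0 from the top view. All are inside the −6 to +5 mm window.

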